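# Weigh the tea tin on the two-pan balance

## Robot

A 6-joint arm with a two-finger parallel gripper is mounted at the origin on the work surface. World frame = base frame: x ahead of the robot, y to its left, z up, the work surface at z = 0. Lengths are in m, angles in rad, forces in N, time in s.
With the tool pointing down it reaches from about 0.25 to 0.775 m from the base axis. Payload 4 kg.
Tool frame: the origin (TCP) lies midway between the tips of the shut fingers; the grasp point (between the pads) lies 19 mm behind it (robot.tcp_to_grasp is the distance from the TCP to the grasp point, in m); z points along the fingers, x is the direction in which the jaws open and shut, and the axes are right-handed (so a half turn about z gives the same grasp; the last joint's range is limited). The gripper opens to 94 mm and grips with 3 to 60 N. Pads are 16 mm wide; open, the fingers measure 119 mm over their backs; the gripper's body (75 mm by 177 mm) begins 78 mm behind the grasp point.
Start: joints at [-1.26, 0.087, 1.371, -0, 1.684, -0.103], TCP at [0.221, -0.504, 0.206] pointing down, gripper open.
Joint ranges: [-3.1, 3.1], [-0.76, 2.03], [0.27, 2.55], [-1.08, 4.22], [0.17, 2.65], [-2.57, 2.57]. Speed limits (rad/s): [2.79, 2.79, 3.14, 3.14, 3.14, 3.14].

## Interface

Orientations are given as [roll, pitch, yaw] about the fixed x, y, z axes, in that order (R = Rz(yaw) Ry(pitch) Rx(roll)).
In Python, from bench import get_obs, vision, robot gives the robot as it stands.
- The arm moves only by the tool servo_tool, never from a script. Its argument "targets" is text: rows parted by semicolons, each of 7 numbers parted by spaces: the opening, from 0 (shut) to 1 (fully open), then the shift along the tool's x, y, z as a fraction of full scale, then the turn, a rotation vector about the tool's x, y, z as a fraction of full scale. A call has 1 to 12 rows; each row is the pose to reach, as a shift and turn from the pose commanded when the call began, along the tool's axes at that moment, turning the shorter way round; what a row does not reach only later rows make up. Full scale, the value 1, is 0.25 m for a shift and pi rad for a turn. A row lasts 1/12 s, in which the tool goes at most 41.7 mm and 7.16 degrees, less where a joint would pass 70% of its speed; a pose out of reach is approached as far as the arm can. A call with a number of a shift or a turn outside -1 to 1 is refused whole. A call with a gripper value outside its range is refused whole. The fingers move at their own pace and stop on an object; the grip force is fixed at half the most. Time passes only in rows, so rows that repeat a pose let the fingers close. It gives the time, the measured TCP pose, the force and the opening at its end, in the units of the state.
- get_obs(): the state, without advancing time (a new reading comes with each control period).
- vision.snapshot(name): name is "scene" or "top"; returns a dict with "image" (400x640x3 uint8, red, green, blue), "mtx" (3x3 intrinsics, pixels), "k1" (the pictures are not rectified: a ray, as slopes to the right and down, at radius r is drawn at 1 + k1 r^2 times it, then the intrinsics apply), "world_from_camera" (4x4, takes a point from camera to world coordinates). Camera axes: x right, y down, z forward; pixel columns grow to the right and rows downward; lengths in m; the calibration is good to about 2 mm. A picture is of the moment at which its call begins. There is no depth.
- robot.close_job(): hands the job in, once; it reports no verdict.
The state is a dict: "time": time; "joint_positions": joint angles; "qvel": joint speeds; "joint_torque": joint torques, N m; "tool_pos": TCP position; "ee_rot": TCP orientation; "wrist_force": force on the tool from outside, world axes, zero at the start; "wrist_torque": the same for the moment, N m; "width": finger opening in m.
Only numpy, scipy, OpenCV 4.12 (cv2) and the standard library are available. Lean on these libraries where they do the work, as an engineer would, in place of code of your own. Each camera call takes 0.05 s, during which the arm holds its last target.

## Task

The closed tea tin already stands in one pan of the balance; find which of the three brass weights counter it. Set weights gently (not dropped) in the empty pan until the balance comes to rest as level as these weights can bring it, and leave them there; any weight not needed ends on the table. Keep the tin standing in its pan and do not disturb the ashtray, incense holder, tile pusher or row of tiles.

Things in the scene. Friction and masses are not known exactly. Their poses are not given: they have to be found in the camera images.
- beam (a joint): tilt of the balance beam, rad: 0 level, negative = tin's pan low, positive = weights' pan low. Stops at -0.13 and +0.13. Between the stops it rests 0.05 rad off level for each 100 g of difference between the pans (0.5 rad per kg); at a stop it tells only which side is heavier. Starts on the stop with the tin's pan low. A steel pointer stands up from its middle, in front of a white plate with two thin marks; between the marks is level
- scale: counter balance, dark iron base 130 x 300 x 24 mm fixed on the table; origin under the centre of the base; y points from the weights' pan to the tin's pan, z up. The beam's pivot is 65 mm above the table, each pan sits on an arm of 130 mm and stays level (only moves up and down, about 17 mm either way), wherever in the pan the load lies. White pointer plate 70 mm wide in the middle, top 193 mm above the table
- weights_pan_floor (a point): centre of the floor (top face) of the empty brass pan for the weights, 160 mm (x) x 150 mm (y) outside, rim 4 mm thick and 8 mm above the floor; 105 mm above the table when level, higher while the pan is up. It yields: held level by hand, it pushes up with just the weight of the tin (less any weights in it)
- tin_pan_floor (a point): centre of the floor of the like pan in which the tin stands, 130 mm to the other side of the pivot; 105 mm above the table when level
- tin_center (a point): closed round metal tea tin, 90 mm across, 110 mm tall, point at its centre half-way up. Its mass is unknown, between 160 and 640 g
- big_weight_center (a point): brass bar weight of 400 g: flat bar 100 x 25 x 15 mm lying down, with an upright grip fin 40 x 12 mm, 20 mm tall, standing along the middle of its top; all three weights are plain brass and differ only in size. The point is on its centre line, half-way up the total height of 35 mm; x runs along bar and fin, z up. Pinch the fin across its 12 mm. Starts on the table
- middle_weight_center (a point): brass bar weight of 200 g: flat bar 80 x 20 x 10 mm lying down, with an upright grip fin 34 x 12 mm, 20 mm tall, standing along the middle of its top; all three weights are plain brass and differ only in size. The point is on its centre line, half-way up the total height of 30 mm; x runs along bar and fin, z up. Pinch the fin across its 12 mm. Starts on the table
- small_weight_center (a point): brass bar weight of 100 g: flat bar 62 x 14 x 6 mm lying down, with an upright grip fin 28 x 12 mm, 20 mm tall, standing along the middle of its top; all three weights are plain brass and differ only in size. The point is on its centre line, half-way up the total height of 26 mm; x runs along bar and fin, z up. Pinch the fin across its 12 mm. Starts on the table
- ashtray: cobalt glass ashtray, 120 mm across, 34 mm high; origin under its centre; leave alone
- incense_holder: squat brass incense holder, 84 mm across, 66 mm high; origin under its centre; leave alone
- tile_pusher: walnut tile pusher, a ledged bar 200 mm long (y), 24 mm wide, 26 mm high; origin under its centre; leave alone
- tile_row: row of six mahjong tiles on a thin rack 200 mm long (y), 34 mm deep, 42 mm high; origin under its centre; leave alone

How it is judged:
At the end, for the whole second after the job is handed in: the beam is at rest within 0.032 rad of level (about 64 g of difference), the tin stands in its pan, at least one weight lies in the other pan, and each weight is either in that pan or on the table (value of joint beam between -0.032 and 0.032 rad and velocity of joint beam between -0.05 and 0.05 rad/s and x of tin_center in the frame of tin_pan_floor between -0.05 and 0.05 m and y of tin_center in the frame of tin_pan_floor between -0.05 and 0.05 m and z of tin_center in the frame of tin_pan_floor between 0.04 and 0.07 m and ((x of big_weight_center in the frame of weights_pan_floor between -0.075 and 0.075 m and y of big_weight_center in the frame of weights_pan_floor between -0.072 and 0.072 m and z of big_weight_center in the frame of weights_pan_floor between 0.003 and 0.06 m) or (x of middle_weight_center in the frame of weights_pan_floor between -0.075 and 0.075 m and y of middle_weight_center in the frame of weights_pan_floor between -0.072 and 0.072 m and z of middle_weight_center in the frame of weights_pan_floor between 0.003 and 0.06 m) or (x of small_weight_center in the frame of weights_pan_floor between -0.075 and 0.075 m and y of small_weight_center in the frame of weights_pan_floor between -0.072 and 0.072 m and z of small_weight_center in the frame of weights_pan_floor between 0.003 and 0.06 m)) and ((x of big_weight_center in the frame of weights_pan_floor between -0.075 and 0.075 m and y of big_weight_center in the frame of weights_pan_floor between -0.072 and 0.072 m and z of big_weight_center in the frame of weights_pan_floor between 0.003 and 0.06 m) or height (world z) of big_weight_center below 0.03 m) and ((x of middle_weight_center in the frame of weights_pan_floor between -0.075 and 0.075 m and y of middle_weight_center in the frame of weights_pan_floor between -0.072 and 0.072 m and z of middle_weight_center in the frame of weights_pan_floor between 0.003 and 0.06 m) or height (world z) of middle_weight_center below 0.03 m) and ((x of small_weight_center in the frame of weights_pan_floor between -0.075 and 0.075 m and y of small_weight_center in the frame of weights_pan_floor between -0.072 and 0.072 m and z of small_weight_center in the frame of weights_pan_floor between 0.003 and 0.06 m) or height (world z) of small_weight_center below 0.03 m)); the robot touches nothing.
It fails at once if a bystander is moved more than 30 mm (distance of any of ashtray, incense_holder, tile_pusher, tile_row from where it was at the start of the episode above 0.03 m).
It fails at once if the tin is taken out of its pan or tipped (not (x of tin_center in the frame of tin_pan_floor between -0.07 and 0.07 m and y of tin_center in the frame of tin_pan_floor between -0.07 and 0.07 m and z of tin_center in the frame of tin_pan_floor between 0.03 and 0.08 m) or angle between tin_center's own z axis and vertical above 0.3 rad).
It fails at once if a weight is dropped or thrown (moves faster than 0.6 m/s while not held) ((linear speed of big_weight above 0.6 m/s and contact force between the fingers and big_weight below 0.05 N) or (linear speed of middle_weight above 0.6 m/s and contact force between the fingers and middle_weight below 0.05 N) or (linear speed of small_weight above 0.6 m/s and contact force between the fingers and small_weight below 0.05 N)).
It also fails if it takes over 64 s, if anything falls off the work surface, if the arm or the gripper's body presses on something with over 40 N, if the wrist force passes 120 N, or if a joint passes its speed limit or range.

## Working session

There is one attempt and no reset: what is moved stays moved. The work goes in short steps, Python scripts to look and compute and a tool call to move; the robot and the scene stay as the last step left them, time stands still between calls to the robot, and variables do not carry over. Pictures are saved under pics/ and viewed, and the job is handed in when it is done.

Besides the shell and the picture viewer there is one more tool, called after "Call:" in YAML: its name, and indented under it one key for each argument. servo_tool: Moves the arm, as the interface text tells. Its arguments: {"type":"object","properties":{"targets":{"type":"string"}},"required":["targets"]}

```bash
mkdir -p pics; ls
cat > h.py <<'E'
import numpy as np,cv2
from bench import get_obs,vision,robot
def snap(n,f=None):
    s=vision.snapshot(n)
    if f: cv2.imwrite('pics/'+f+'.png',cv2.cvtColor(s['image'],cv2.COLOR_RGB2BGR))
    return s
def ray(s,uv):
    K=np.array(s['mtx']);k=s['k1']
    d=np.array([(uv[0]-K[0,2])/K[0,0],(uv[1]-K[1,2])/K[1,1]]);u=d.copy()
    for _ in range(20): u=d/(1+k*(u@u))
    T=np.array(s['world_from_camera']);return T[:3,3],T[:3,:3]@np.array([u[0],u[1],1])
def on(s,uv,z):
    o,d=ray(s,uv);return o+d*(z-o[2])/d[2]
def proj(s,p):
    T=np.linalg.inv(np.array(s['world_from_camera']));c=T[:3,:3]@np.array(p)+T[:3,3]
    u=c[:2]/c[2];u=u*(1+s['k1']*(u@u));K=np.array(s['mtx']);return np.array([K[0,0]*u[0]+K[0,2],K[1,1]*u[1]+K[1,2]])
E
python3 - <<'E'
from h import *
for n in('scene','top'):
    s=snap(n,n+'0');print(n,np.round(s['world_from_camera'],3).tolist(),np.round(s['mtx'],1).tolist(),s['k1'])
o=get_obs();print(o)
E
```

```text
pics
scene [[0.826, 0.477, -0.301, 0.928], [0.563, -0.709, 0.424, -0.49], [-0.011, -0.52, -0.854, 1.151], [0.0, 0.0, 0.0, 1.0]] [[484.1, 0.0, 308.3], [0.0, 484.1, 203.7], [0.0, 0.0, 1.0]] -0.11618642522723524
top [[0.024, -0.981, 0.19, 0.376], [-0.999, -0.019, 0.028, 0.012], [-0.024, -0.191, -0.981, 1.052], [0.0, 0.0, 0.0, 1.0]] [[365.4, 0.0, 323.1], [0.0, 365.4, 201.2], [0.0, 0.0, 1.0]] -0.005449934115343556
{'time': 0.1, 'joint_positions': array([-1.26009520e+00,  8.79131996e-02,  1.37208656e+00, -2.93486067e-05,
        1.68361464e+00, -1.03093282e-01]), 'qvel': array([-0.00016367, -0.00255113, -0.00165812,  0.00099981,  0.00087959,
       -0.00103832]), 'joint_torque': array([ 1.63884313e-03, -3.41252875e+01, -3.03302264e+01,  7.19170365e-02,
        3.04680713e-02, -9.20683715e-05]), 'tool_pos': array([ 0.22098504, -0.50311142,  0.20441209]), 'ee_rot': array([-3.14141361e+00,  2.01401388e-03, -1.15700501e+00]), 'wrist_force': array([-0.11960902, -0.42290772, -0.55662635]), 'wrist_torque': array([-0.00526561, -0.00919033, -0.01044758]), 'width': 0.0942430416846782}
```

View pics/scene0.png

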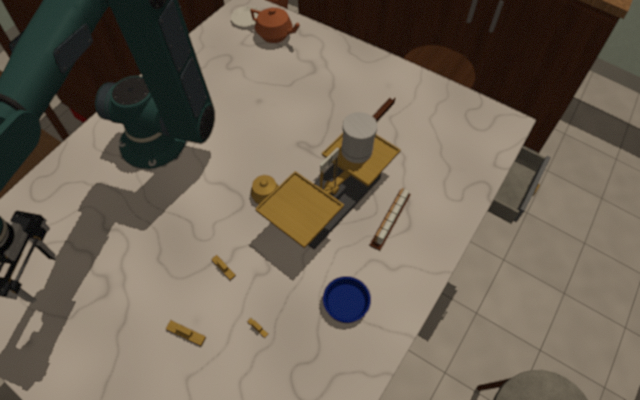

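View pics/top0.png

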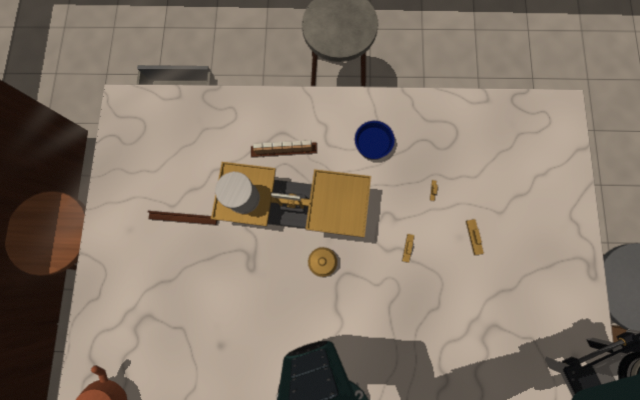

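```bash
cat >> h.py <<'E'
def brass(s):
    h=cv2.cvtColor(s['image'],cv2.COLOR_RGB2HSV)
    return cv2.inRange(h,(12,130,50),(30,255,255))
def blobs(s,amin=40):
    n,l,st,c=cv2.connectedComponentsWithStats(brass(s))
    out=[]
    for i in range(1,n):
        if st[i,4]>=amin:
            ys,xs=np.nonzero(l==i);out.append((st[i],c[i],np.stack([xs,ys],1).astype(float)))
    return out
def table_blobs(s,z=0.008,amin=40,amax=900):
    for st,c,p in blobs(s,amin):
        if st[4]>amax: continue
        w=np.array([on(s,q,z)[:2] for q in p]);m=w.mean(0);U,S,V=np.linalg.svd(w-m,full_matrices=False)
        a=V[0];t=(w-m)@a
        r=cv2.minAreaRect((w*1000).astype(np.float32))
        print(st[:5],c.round(1),'mean',m.round(4),'mid',np.round(np.array(r[0])/1000,4),'rect',np.round(r[1],0),'yaw',round(float(np.arctan2(a[1],a[0])),3))
E
python3 - <<'E'
from h import *
for n in('scene','top'):
    s=snap(n);print(n);table_blobs(s)
    for st,c,p in blobs(s): print(st,c)
    im=cv2.cvtColor(s['image'],cv2.COLOR_RGB2BGR)
    cr=im[240:360,150:290] if n=='scene' else im[160:270,380:500]
    cv2.imwrite('pics/crop_%s.png'%n,cv2.resize(cr,None,fx=5,fy=5,interpolation=cv2.INTER_CUBIC))
    cr=im[90:260,220:420] if n=='scene' else im[120:290,200:400]
    cv2.imwrite('pics/bal_%s.png'%n,cv2.resize(cr,None,fx=3.5,fy=3.5,interpolation=cv2.INTER_CUBIC))
E
```

```text
scene
[581   0  51  17 472] [611.4   5.5] mean [1.0151 1.5374] mid [1.0217 1.5232] rect [241. 104.] yaw 0.638
[  0 130  60  67 760] [ 33.1 158.3] mean [-0.2741 -0.2606] mid [-0.2597 -0.2791] rect [ 85. 257.] yaw 1.739
[374 191  28  51  73] [385.9 217.4] mean [0.7254 0.1601] mid [0.7246 0.1686] rect [  7. 178.] yaw -1.484
[212 256  23  23 188] [223. 267.] mean [ 0.4506 -0.2031] mid [ 0.4504 -0.2029] rect [18. 77.] yaw -0.213
[248 319  19  18 115] [257.4 327.3] mean [ 0.6203 -0.2796] mid [ 0.6209 -0.2792] rect [13. 57.] yaw -0.146
[167 321  38  25 380] [185.4 332.8] mean [ 0.4848 -0.3903] mid [ 0.4841 -0.3904] rect [98. 24.] yaw 0.185
[581   0  51  17 472] [611.4470339    5.54237288]
[404  46  71  42 991] [443.36326942  62.66700303]
[  0 130  60  67 760] [ 33.05657895 158.26710526]
[ 251  135  149  112 5753] [314.92091083 193.31062055]
[374 191  28  51  73] [385.91780822 217.39726027]
[212 256  23  23 188] [223.00531915 266.9787234 ]
[248 319  19  18 115] [257.37391304 327.26956522]
[167 321  38  25 380] [185.41315789 332.80526316]
top
[253 147  59   8 130] [281.  150.8] mean [0.7299 0
[... 390 characters left out ...]
  42] [  9.6 244.2] mean [0.4329 0.9541] mid [0.4313 0.9532] rect [41. 21.] yaw -2.726
[309 248  28  28 624] [322.2 261.5] mean [0.4052 0.0407] mid [0.4054 0.04  ] rect [75. 76.] yaw -2.831
[613 327  13  15  94] [617.3 331.9] mean [ 0.2368 -0.7553] mid [ 0.2363 -0.7522] rect [27. 41.] yaw 2.487
[253 147  59   8 130] [281.00769231 150.80769231]
[ 210  162  160   75 5509] [307.48702124 200.39281176]
[431 181   6  19  83] [433.34939759 189.68674699]
[467 220  16  35 308] [474.52597403 236.86363636]
[403 235  11  27 168] [407.85714286 247.92261905]
[  6 237   9  15  42] [  9.57142857 244.21428571]
[309 248  28  28 624] [322.22115385 261.50801282]
[613 327  13  15  94] [617.27659574 331.88297872]
```

View pics/crop_scene.png

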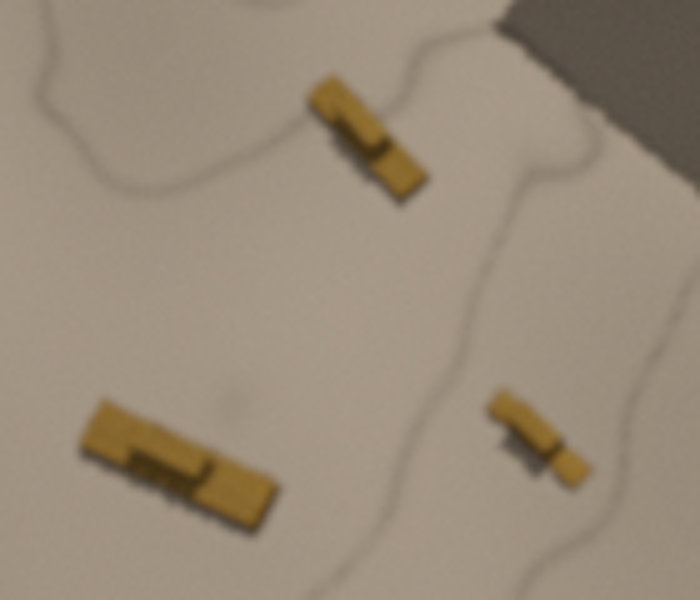

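View pics/crop_top.png

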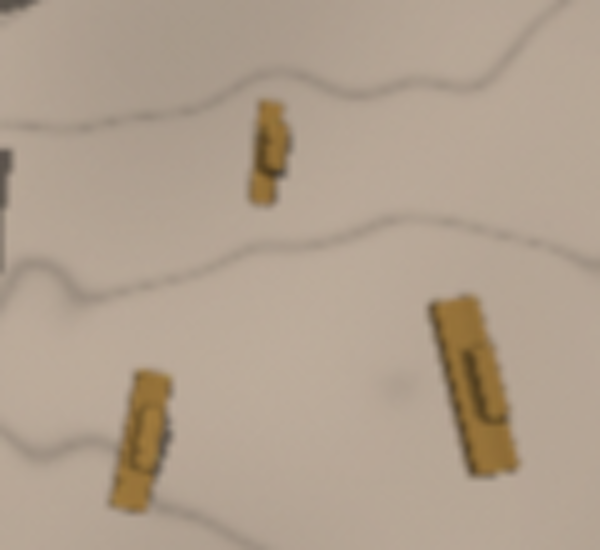

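View pics/bal_scene.png

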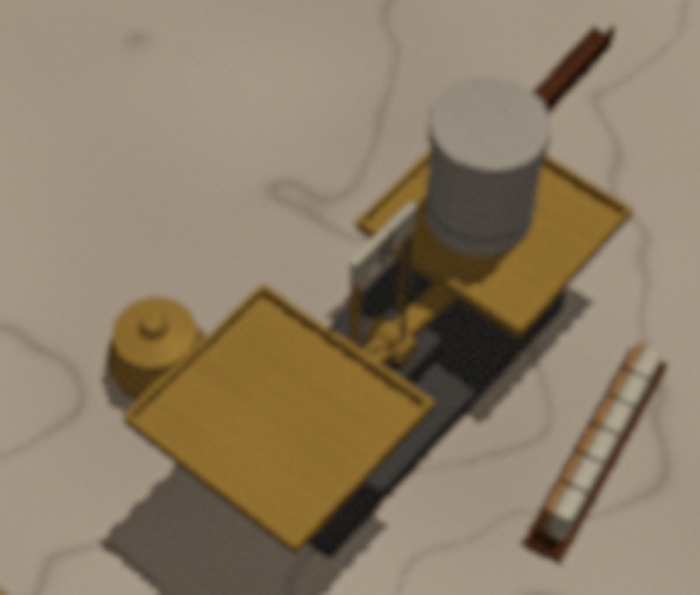

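View pics/bal_top.png

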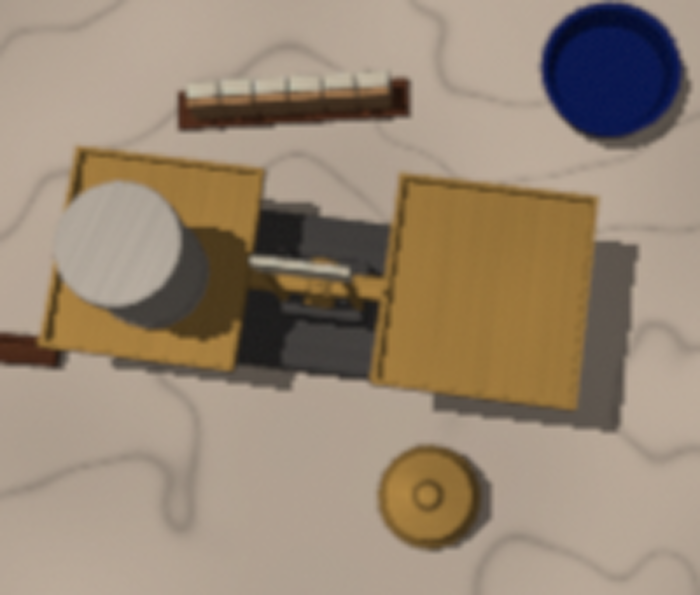

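```bash
cat >> h.py <<'E'
def tri(a,ua,b,ub):
    A=[];B=[]
    for s,u in((a,ua),(b,ub)):
        o,d=ray(s,u);d=d/np.linalg.norm(d);P=np.eye(3)-np.outer(d,d);A.append(P);B.append(P@o)
    return np.linalg.lstsq(np.vstack(A),np.hstack(B),rcond=None)[0]
def pose():
    o=get_obs();return np.array(o['tool_pos']),np.array(o['ee_rot']),o
def delta(p,yaw=None,frm=None):
    from scipy.spatial.transform import Rotation as R
    t,e,o=pose()
    Rm=R.from_euler('xyz',e); 
    d=Rm.inv().apply(np.array(p)-t)/0.25
    if yaw is None: yaw=e[2]
    tg=R.from_euler('xyz',[np.pi,0,yaw]); rv=(Rm.inv()*tg).as_rotvec()/np.pi
    print('shift',d.round(4),'turn',rv.round(4))
E
python3 - <<'E'
from h import *
s=snap('scene');t=snap('top')
tc=[(402,175),(597,198),(577,410),(372,383)]
sc=[(433,402),(297,550),(127,415),(263,288)]
P=[]
for a,b in zip(sc,tc):
    ua=(220+a[0]/3.5,90+a[1]/3.5);ub=(200+b[0]/3.5,120+b[1]/3.5)
    p=tri(s,ua,t,ub);P.append(p);print(p.round(4),on(s,ua,.130)[:2].round(4),on(t,ub,.130)[:2].round(4))
P=np.array(P);c=P.mean(0);y=(P[0]-P[1]+P[3]-P[2]);print(c.round(4),'scale yaw',np.arctan2(-y[0],y[1]))
delta([.484,-.390,.09],.185-np.pi/2)
E
```

```text
[0.6403 0.0641 0.1244] [0.643  0.0627] [0.6374 0.0624]
[ 0.6256 -0.0831  0.1203] [ 0.6291 -0.0861] [ 0.6223 -0.0828]
[ 0.4669 -0.0667  0.1265] [ 0.4704 -0.0661] [ 0.4647 -0.0684]
[0.4826 0.081  0.1202] [0.4873 0.0761] [0.4811 0.0797]
[ 0.5539 -0.0012  0.1228] scale yaw -0.10289514522011725
shift [ 0.0078 -1.1453  0.4603] turn [0.     0.0002 0.0728]
```

Call:
servo_tool:
  targets: "0.5 0.007 -0.95 0.3 0 0 0.073;0.5 0.007 -0.95 0.3 0 0 0.073;0.5 0.007 -0.95 0.3 0 0 0.073;0.5 0.007 -0.95 0.3 0 0 0.073;0.5 0.007 -0.95 0.3 0 0 0.073;0.5 0.007 -0.95 0.3 0 0 0.073;0.5 0.007 -0.95 0.3 0 0 0.073;0.5 0.007 -0.95 0.3 0 0 0.073"

```text
time: 0.97
tool_pos: [0.4405, -0.4078, 0.1287]
ee_rot: [3.14, 0.003, -1.382]
wrist_force: [-0.4, 0.4, 0.1]
width: 0.0478
```

Run:
```python
from h import *
print(get_obs()['time'],pose()[:2])
delta([.484,-.390,.045],.185-np.pi/2)
```

```text
0.9667 (array([ 0.44047571, -0.40779685,  0.12873633]), array([ 3.13976594e+00,  2.61026044e-03, -1.38222373e+00]))
shift [-0.0364 -0.185   0.3347] turn [0.0006 0.0008 0.0011]
```

Call:
servo_tool:
  targets: "0.5 -0.036 -0.185 0.335 0 0 0;0.5 -0.036 -0.185 0.335 0 0 0;0.5 -0.036 -0.185 0.335 0 0 0;0.5 -0.036 -0.185 0.335 0 0 0;0.5 -0.036 -0.185 0.335 0 0 0"

```text
time: 1.38
tool_pos: [0.482, -0.3934, 0.0472]
ee_rot: [3.14, -0.0, -1.387]
wrist_force: [0.8, -0.2, 1.1]
width: 0.0468
```

Run:
```python
from h import *
print(pose()[:2])
delta([.484,-.390,.018],.185-np.pi/2)
for n,r in(('scene',(290,370,120,260)),('top',(190,280,420,560))):
    s=snap(n);im=cv2.cvtColor(s['image'],cv2.COLOR_RGB2BGR)[r[0]:r[1],r[2]:r[3]]
    cv2.imwrite('pics/g1_%s.png'%n,cv2.resize(im,None,fx=5,fy=5,interpolation=cv2.INTER_CUBIC))
```

```text
(array([ 0.48200206, -0.39335995,  0.04722872]), array([ 3.14041442e+00, -1.94558653e-04, -1.38716642e+00]))
shift [-0.0118 -0.0104  0.1169] turn [ 0.0004 -0.0001 -0.0004]
```

View pics/g1_scene.png

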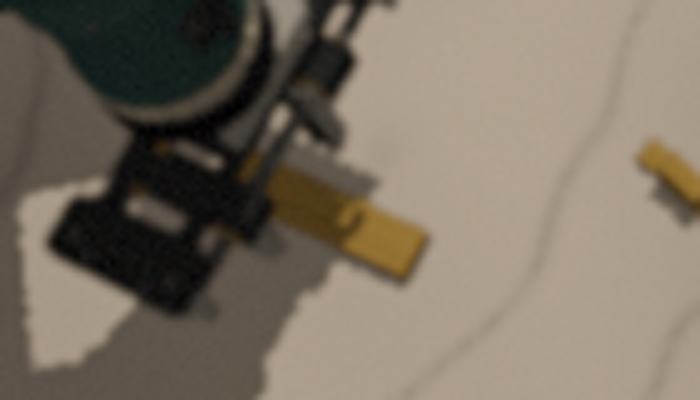

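View pics/g1_top.png

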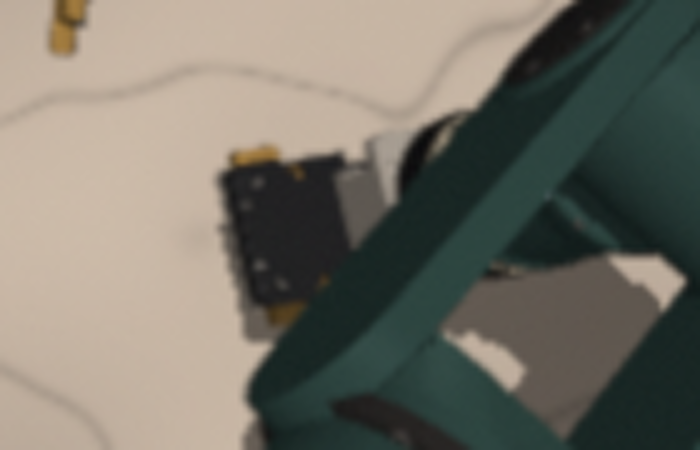

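Call:
servo_tool:
  targets: "0.5 -0.01 -0.01 0.06 0 0 0;0.5 -0.01 -0.01 0.116 0 0 0;0.5 -0.01 -0.01 0.116 0 0 0;0 -0.01 -0.01 0.116 0 0 0;0 -0.01 -0.01 0.116 0 0 0;0 -0.01 -0.01 0.116 0 0 0;0 -0.01 -0.01 0.116 0 0 0;0 -0.01 -0.01 0.116 0 0 0;0 -0.01 -0.01 0.116 0 0 0"

```text
time: 2.23
tool_pos: [0.4854, -0.3898, 0.0184]
ee_rot: [-3.141, -0.001, -1.386]
wrist_force: [-0.4, -0.1, 1.9]
width: 0.0118
```

Run:
```python
from h import *
delta([.549,-.050,.175],-.103-np.pi/2)
```

```text
shift [-1.2889 -0.4999 -0.6276] turn [-0.0002 -0.0003  0.0915]
```

Call:
servo_tool:
  targets: "0 0 0 -0.1 0 0 0;0 0 0 -0.25 0 0 0;0 -0.1 -0.04 -0.4 0 0 0.01;0 -0.22 -0.09 -0.52 0 0 0.03;0 -0.36 -0.14 -0.6 0 0 0.05;0 -0.5 -0.19 -0.64 0 0 0.07;0 -0.64 -0.25 -0.64 0 0 0.09;0 -0.78 -0.3 -0.64 0 0 0.0915;0 -0.92 -0.36 -0.64 0 0 0.0915;0 -0.98 -0.38 -0.64 0 0 0.0915"

```text
time: 3.07
tool_pos: [0.5335, -0.126, 0.1767]
ee_rot: [3.14, 0.004, -1.669]
wrist_force: [-0.3, -0.5, -3.6]
width: 0.0117
```

Run:
```python
from h import *
print(pose()[:2])
delta([.549,-.050,.172],-.103-np.pi/2)
```

```text
(array([ 0.53349403, -0.12598315,  0.17665189]), array([ 3.13978178,  0.00364955, -1.66934378]))
shift [-0.3085 -0.0319  0.0197] turn [0.0006 0.0012 0.0014]
```

Call:
servo_tool:
  targets: "0 -0.13 -0.015 0.01 0 0 0;0 -0.25 -0.03 0.02 0 0 0;0 -0.28 -0.03 0.02 0 0 0;0 -0.28 -0.03 0.02 0 0 0;0 -0.28 -0.03 0.02 0 0 0"

```text
time: 3.48
tool_pos: [0.5477, -0.0624, 0.1718]
ee_rot: [3.14, -0.001, -1.673]
wrist_force: [0.3, -0.9, -4.2]
width: 0.0115
```

Run:
```python
from h import *
print(pose()[:2])
delta([.549,-.050,.160],-.103-np.pi/2)
for n,r in(('scene',(130,270,220,380)),('top',(140,260,280,420))):
    s=snap(n);im=cv2.cvtColor(s['image'],cv2.COLOR_RGB2BGR)[r[0]:r[1],r[2]:r[3]]
    cv2.imwrite('pics/p1_%s.png'%n,cv2.resize(im,None,fx=4,fy=4,interpolation=cv2.INTER_CUBIC))
```

```text
(array([ 0.54765854, -0.06238609,  0.17175538]), array([ 3.13959905e+00, -1.01845904e-03, -1.67281057e+00]))
shift [-0.0499 -0.0004  0.047 ] turn [ 0.0006 -0.0003  0.0003]
```

View pics/p1_scene.png

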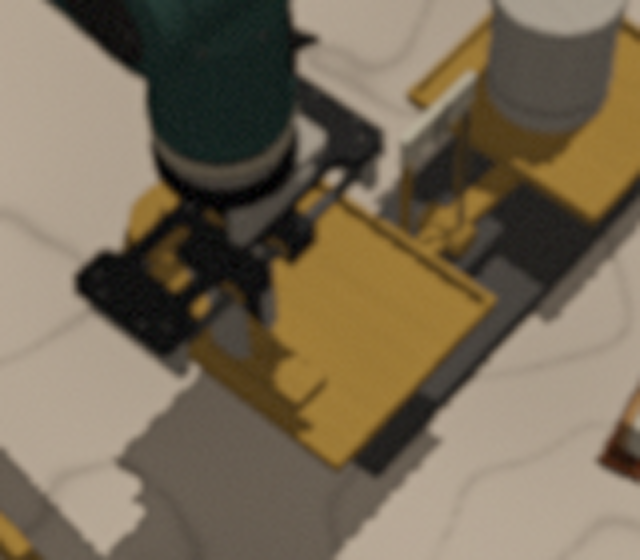

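View pics/p1_top.png

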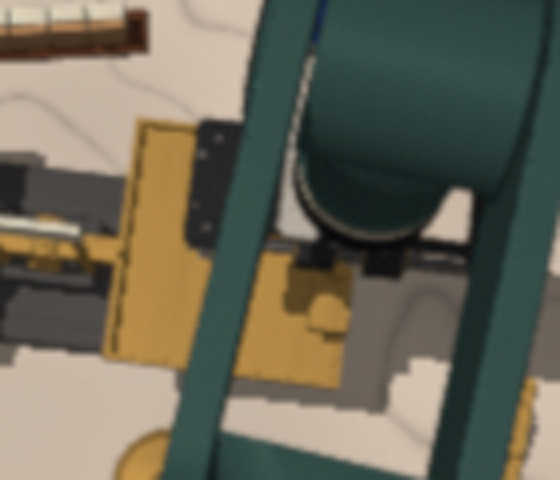

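Call:
servo_tool:
  targets: "0 -0.05 0 0.03 0 0 0;0 -0.05 0 0.07 0 0 0;0 -0.05 0 0.1 0 0 0;0 -0.05 0 0.12 0 0 0;0 -0.05 0 0.135 0 0 0;0 -0.05 0 0.15 0 0 0;0 -0.05 0 0.165 0 0 0;0 -0.05 0 0.18 0 0 0;0 -0.05 0 0.19 0 0 0;0 -0.05 0 0.19 0 0 0;0 -0.05 0 0.19 0 0 0"

```text
time: 4.5
tool_pos: [0.5498, -0.0502, 0.1255]
ee_rot: [-3.141, -0.0, -1.674]
wrist_force: [-1.6, -0.9, -0.0]
width: 0.012
```

Call:
servo_tool:
  targets: "0.1 0 0 0 0 0 0;0.2 0 0 0 0 0 0;0.35 0 0 0 0 0 0;0.35 0 0 -0.02 0 0 0;0.35 0 0 -0.1 0 0 0;0.35 0 0 -0.22 0 0 0;0.35 0.1 0 -0.32 0 0 0;0.35 0.25 0 -0.32 0 0 0;0.35 0.41 0 -0.32 0 0 0;0.35 0.57 -0.05 -0.32 0 0 0;0.35 0.68 0.2 -0.32 0 0 0;0.35 0.68 0.35 -0.32 0 0 0"

```text
time: 5.5
tool_pos: [0.4662, -0.2115, 0.2011]
ee_rot: [3.135, 0.003, -1.676]
wrist_force: [-0.5, -0.6, 0.2]
width: 0.033
```

```bash
cat > look.py <<'E'
from h import *
import sys
tag=sys.argv[1]
print(pose()[:2])
for n,r in(('scene',(110,260,240,410)),('top',(150,250,200,390))):
    s=snap(n,tag+n);im=cv2.cvtColor(s['image'],cv2.COLOR_RGB2BGR)[r[0]:r[1],r[2]:r[3]]
    cv2.imwrite('pics/%s_%s.png'%(tag,n),cv2.resize(im,None,fx=4,fy=4,interpolation=cv2.INTER_CUBIC))
E
python3 look.py a
```

```text
(array([ 0.46616491, -0.21149118,  0.20107547]), array([ 3.13475453e+00,  2.50541063e-03, -1.67598331e+00]))
```

View pics/a_scene.png

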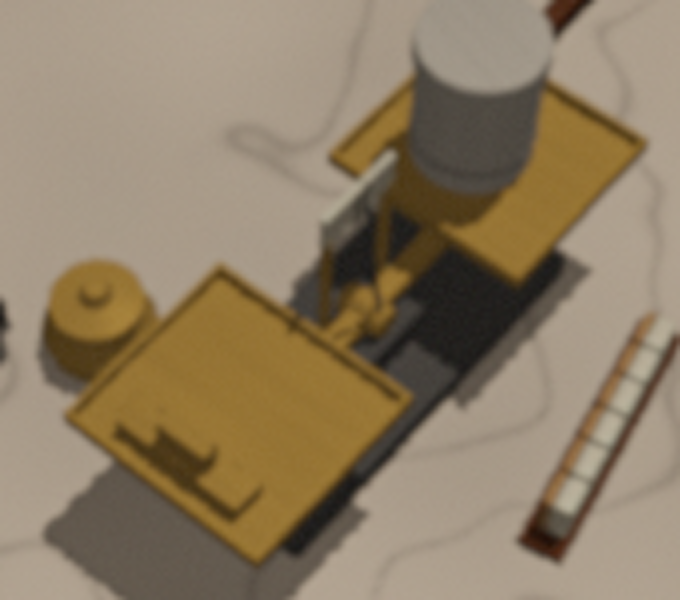

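View pics/a_top.png

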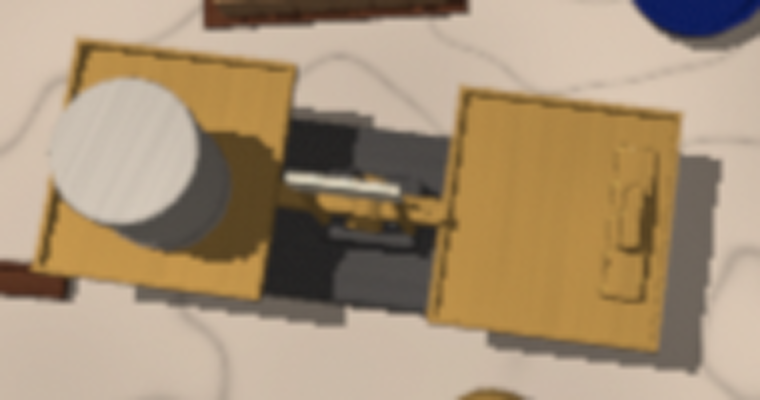

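```bash
cat > tilt.py <<'E'
from h import *
ref={n:cv2.imread('pics/%s0.png'%n) for n in('scene','top')}
y=np.array([.1027,.9947,0]);c=np.array([.554,-.002,0.]);tin=c+.26*y
for n in('scene','top'):
    s=snap(n);im=cv2.cvtColor(s['image'],cv2.COLOR_RGB2BGR)
    for nm,p,z0,sg,hw in(('tin',tin,.198,1,(14,9)),('pan',c+.070*y,.130,-1,(12,12))):
        pts=[]
        p0=proj(s,p+[0,0,z0]);g=(proj(s,p+[0,0,z0+sg*.02])-p0)/.02   # px per m upward*sg
        cx,cy=p0.round().astype(int);w,h=(24,24)
        tpl=ref[n][cy-h:cy+h,cx-w:cx+w].astype(np.float32)
        A=cv2.cvtColor(ref[n],cv2.COLOR_BGR2GRAY)[cy-h:cy+h,cx-w:cx+w].astype(np.float32)
        B=cv2.cvtColor(im,cv2.COLOR_BGR2GRAY)[cy-h:cy+h,cx-w:cx+w].astype(np.float32)
        d,r=cv2.phaseCorrelate(A,B,cv2.createHanningWindow((2*w,2*h),cv2.CV_32F))
        d=np.array(d);dz=d@g/(g@g)
        print(n,nm,p0.round(1),'d',d.round(2),'resp',round(r,2),'moved mm',round(dz*1000,1),'tilt',round(-.13+dz/.13,3))
E
python3 tilt.py; python3 tilt.py
```

```text
scene tin [364.6 125.8] d [ 1.37 -4.83] resp 0.65 moved mm 19.0 tilt 0.017
scene pan [317.2 188. ] d [-1.29  2.28] resp 0.72 moved mm 10.7 tilt -0.048
top tin [232.7 183.6] d [-2.09 -1.59] resp 0.75 moved mm 17.3 tilt 0.003
top pan [312.  198.5] d [0.73 0.21] resp 1.02 moved mm 5.1 tilt -0.091
scene tin [364.6 125.8] d [ 1.41 -4.7 ] resp 0.57 moved mm 18.6 tilt 0.013
scene pan [317.2 188. ] d [-0.92  0.04] resp 0.55 moved mm 0.2 tilt -0.128
top tin [232.7 183.6] d [-1.95 -1.61] resp 0.76 moved mm 16.7 tilt -0.001
top pan [312.  198.5] d [0.77 0.26] resp 0.98 moved mm 5.8 tilt -0.085
```

Run:
```python
from h import *
y=np.array([.1027,.9947,0]);c=np.array([.554,-.002,0.])
s=snap('scene','b');t=snap('top','bt')
# pan corner motion, hand-read (old -> new) scene
for o,nw in(((304.9,247.1),(303.75,250.5)),((256.3,208.6),(256.5,213.75)),((343.7,204.9),(343,209.5)),((295.1,172.3),(295.2,176.7))):
    p=on(s,o,.130);g=(proj(s,p-[0,0,.02])-proj(s,p))/.02;d=np.array(nw)-np.array(o);print(d,g.round(),'mm',(d@g/(g@g)*1000).round(1),'tilt',(-.13+d@g/(g@g)/.13).round(3))
# pointer geometry: plate centre pixel
im=cv2.cvtColor(s['image'],cv2.COLOR_RGB2BGR)[135:205,305:365]
cv2.imwrite('pics/ptr.png',cv2.resize(im,None,fx=9,fy=8,interpolation=cv2.INTER_CUBIC))
im=cv2.cvtColor(t['image'],cv2.COLOR_RGB2BGR)[180:220,265:315]
cv2.imwrite('pics/ptrt.png',cv2.resize(im,None,fx=12,fy=12,interpolation=cv2.INTER_CUBIC))
```

```text
[-1.15  3.4 ] [  7. 186.] mm 18.0 tilt 0.009
[0.2  5.15] [ 41. 205.] mm 24.3 tilt 0.057
[-0.7  4.6] [-21. 207.] mm 22.3 tilt 0.042
[0.1 4.4] [ 13. 220.] mm 19.9 tilt 0.023
```

View pics/ptr.png

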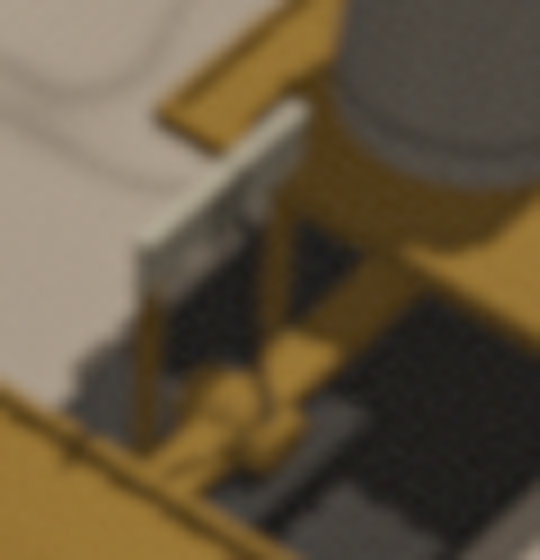

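View pics/ptrt.png

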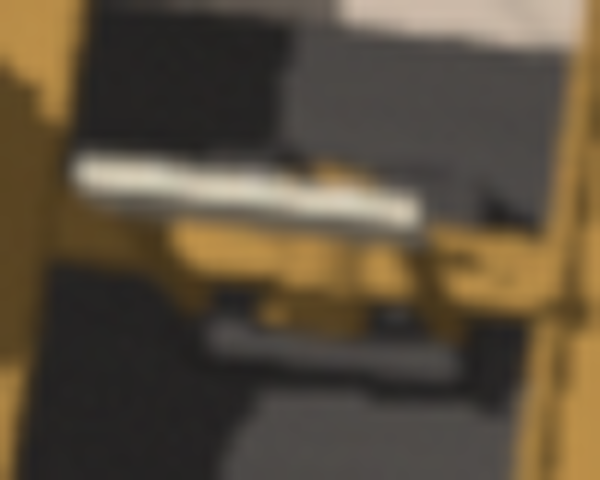

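```bash
cat > edge.py <<'E'
from h import *
import sys
from scipy.ndimage import map_coordinates
y=np.array([.1027,.9947,0]);x=np.array([.9947,-.1027,0]);c=np.array([.554,-.002,0.]);tp=c+.26*y
ref=cv2.cvtColor(cv2.imread('pics/scene0.png'),cv2.COLOR_BGR2RGB)
s=snap('scene');now=s['image']
f=lambda im:im[...,0].astype(float)-im[...,2]
def edge(name,P,Q,mvz,lvl=None):
    # P,Q 3d endpoints at level state; scan along vertical image lines outward
    R=[]
    for a in np.linspace(.15,.85,29):
        X=P+(Q-P)*a; u=proj(s,X); e=proj(s,P+(Q-P)*(a+.02))-u; n=np.array([-e[1],e[0]]);n/=np.linalg.norm(n)
        cen=proj(s,(c if name[0]=='w' else tp)+[0,0,.105])
        if n@(u-cen)<0:n=-n
        g=(proj(s,X+[0,0,.01])-u)/.01*mvz
        k=np.arange(-9,9.01,.1);out=[]
        for im in(f(ref),f(now)):
            pr=map_coordinates(cv2.GaussianBlur(im,(0,0),.8),[u[1]+k*n[1],u[0]+k*n[0]],order=1)
            gr=np.gradient(pr,.1);i=np.argmin(gr);
            w=np.clip(-gr,0,None)*(abs(k-k[i])<1.5);out.append((w@k)/w.sum() if -gr[i]>12 else np.nan)
        R.append((out[1]-out[0])/(g@n))
    R=np.array(R);R=R[~np.isnan(R)];m=np.median(R);print(name,len(R),'mm',round(m*1000,1),'iqr',np.round(np.percentile(R,[25,75])*1000,1),'tilt',round(-.13+m/.13,3))
Z=np.array([0,0,.113])
k=lambda o,a,b:o+a*.08*x+b*.075*y+Z
edge('w -y',k(c,-1,-1),k(c,1,-1),-1)
edge('w +x',k(c,1,-1),k(c,1,1),-1)
edge('w -x',k(c,-1,-1),k(c,-1,1),-1)
edge('t +y',k(tp,0.2,1),k(tp,1,1),1)
edge('t +x',k(tp,1,-1),k(tp,1,1),1)
edge('t -x',k(tp,-1,-1),k(tp,-1,0.0),1)
E
python3 edge.py;python3 edge.py
```

```text
w -y 29 mm 23.8 iqr [22.6 24.3] tilt 0.053
w +x 29 mm 20.7 iqr [19.7 21.5] tilt 0.029
w -x 10 mm 21.9 iqr [20.8 23.4] tilt 0.038
t +y 19 mm 20.9 iqr [20.2 21.2] tilt 0.031
t +x 29 mm 19.7 iqr [17.8 20.9] tilt 0.022
t -x 29 mm 21.2 iqr [18.3 23.6] tilt 0.033
w -y 29 mm 23.5 iqr [22.9 24.4] tilt 0.051
w +x 29 mm 20.6 iqr [19.5 21.3] tilt 0.029
w -x 10 mm 22.2 iqr [21.7 23. ] tilt 0.041
t +y 19 mm 21.0 iqr [20.4 21.3] tilt 0.032
t +x 29 mm 19.7 iqr [17.8 21. ] tilt 0.021
t -x 28 mm 21.2 iqr [18.9 23.6] tilt 0.033
```

Run:
```python
from h import *
print(pose()[:2]);delta([.55,-.05,.17],-.103-np.pi/2);delta([.55,-.05,.119],-.103-np.pi/2)
t=snap('top')
for st,cc,p in blobs(t): print(st,cc)
# big weight centre hand-read from a_top crop: (630,222)/4+(200,150)
print(on(t,(200+630/4,150+222/4),.112))
```

```text
(array([ 0.46711171, -0.20817365,  0.20580686]), array([-3.14038754e+00, -4.93163048e-04, -1.67232848e+00]))
shift [-0.6631 -0.2655  0.1432] turn [-0.0004 -0.0002  0.0005]
shift [-0.6632 -0.2653  0.3472] turn [-0.0004 -0.0002  0.0005]
[ 207  160  163   78 5430] [305.41418048 200.6106814 ]
[431 181   6  19  81] [433.37037037 189.56790123]
[403 241   9  21 132] [407.29545455 250.88636364]
[309 248  28  28 621] [322.19967794 261.51207729]
[ 613  327   27   73 1487] [627.73772697 362.77942165]
[ 0.54857147 -0.0506405   0.112     ]
```

Call:
servo_tool:
  targets: "0.35 -0.13 -0.05 0.02 0 0 0;0.35 -0.28 -0.11 0.04 0 0 0;0.35 -0.43 -0.17 0.06 0 0 0;0.35 -0.57 -0.23 0.08 0 0 0;0.35 -0.663 -0.265 0.12 0 0 0;0.35 -0.663 -0.265 0.16 0 0 0;0.35 -0.663 -0.265 0.18 0 0 0;0.35 -0.663 -0.265 0.18 0 0 0"

```text
time: 6.72
tool_pos: [0.548, -0.0506, 0.1583]
ee_rot: [3.138, -0.001, -1.673]
wrist_force: [-0.5, 0.1, 0.5]
width: 0.033
```

Run:
```python
from h import *
print(pose()[:2]);delta([.5495,-.05,.119],-.103-np.pi/2)
```

```text
(array([ 0.54796208, -0.05059932,  0.15826424]), array([ 3.13785135e+00, -5.32523665e-04, -1.67337377e+00]))
shift [-0.0031 -0.0065  0.157 ] turn [ 0.0012 -0.0002  0.0001]
```

Call:
servo_tool:
  targets: "0.35 -0.003 -0.006 0.06 0 0 0;0.35 -0.003 -0.006 0.12 0 0 0;0.35 -0.003 -0.006 0.154 0 0 0;0.35 -0.003 -0.006 0.154 0 0 0;0.1 -0.003 -0.006 0.154 0 0 0;0 -0.003 -0.006 0.154 0 0 0;0 -0.003 -0.006 0.154 0 0 0;0 -0.003 -0.006 0.154 0 0 0;0 -0.003 -0.006 0.145 0 0 0;0 -0.003 -0.006 0.13 0 0 0;0 -0.003 -0.006 0.115 0 0 0;0 -0.003 -0.006 0.1 0 0 0"

```text
time: 7.72
tool_pos: [0.5504, -0.0497, 0.1353]
ee_rot: [3.141, 0.0, -1.674]
wrist_force: [0.9, -0.3, -3.3]
width: 0.0114
```

Call:
servo_tool:
  targets: "0 0 0 -0.015 0 0 0;0 0 0 -0.03 0 0 0;0 0 0 -0.045 0 0 0;0 0 0 -0.06 0 0 0;0 0 0 -0.1 0 0 0;0 0.06 0 -0.15 0 0 0;0 0.18 0 -0.18 0 0 0;0 0.33 0 -0.18 0 0 0;0 0.49 0 -0.18 0 0 0;0 0.65 0 -0.18 0 0 0;0 0.81 0.01 -0.15 0 0 0;0 0.95 0.02 -0.1 0 0 0"

```text
time: 8.72
tool_pos: [0.5217, -0.2888, 0.1628]
ee_rot: [-3.137, -0.003, -1.674]
wrist_force: [0.2, -0.3, -3.4]
width: 0.0116
```

Run:
```python
from h import *
print(pose()[:2]);delta([.52,-.40,.018])
```

```text
(array([ 0.52165139, -0.28882421,  0.16280689]), array([-3.13727827e+00, -3.02517607e-03, -1.67448793e+00]))
shift [ 0.4412 -0.037   0.5807] turn [-0.0014 -0.001   0.    ]
```

Call:
servo_tool:
  targets: "0 0.15 0 0.05 0 0 0;0 0.3 0 0.15 0 0 0;0 0.42 0 0.28 0 0 0;0 0.44 0 0.4 0 0 0;0 0.44 0 0.48 0 0 0;0 0.44 0 0.53 0 0 0;0 0.44 0 0.55 0 0 0;0 0.44 0 0.555 0 0 0;0 0.44 0 0.555 0 0 0"

```text
time: 9.47
tool_pos: [0.5112, -0.3952, 0.0232]
ee_rot: [-3.139, -0.002, -1.673]
wrist_force: [0.1, -0.4, -3.0]
width: 0.0119
```

Call:
servo_tool:
  targets: "0 0 0 0.01 0 0 0;0 0 0 0.018 0 0 0;0 0 0 0.02 0 0 0;0.1 0 0 0.02 0 0 0;0.25 0 0 0.02 0 0 0;0.4 0 0 0.02 0 0 0;0.4 0 0 -0.05 0 0 0;0.4 0 0 -0.18 0 0 0;0.4 -0.1 0.02 -0.28 0 0 0.01;0.4 -0.25 0.08 -0.28 0 0 0.02;0.4 -0.4 0.14 -0.28 0 0 0.034;0.4 -0.5 0.18 -0.28 0 0 0.034"

```text
time: 10.47
tool_pos: [0.4779, -0.2638, 0.093]
ee_rot: [-3.139, -0.0, -1.781]
wrist_force: [1.1, 0.4, -0.6]
width: 0.0375
```

Run:
```python
from h import *
print(pose()[:2]);delta([.450,-.202,.06],-.21-np.pi/2);delta([.450,-.202,.013],-.21-np.pi/2)
s=snap('scene','c');table_blobs(s,.007);t=snap('top','ct');table_blobs(t,.007)
```

```text
(array([ 0.47788118, -0.26380795,  0.09295476]), array([-3.13917389e+00, -3.49317949e-05, -1.78133049e+00]))
shift [-0.2185  0.161   0.1314] turn [-0.0008 -0.     -0.0002]
shift [-0.2185  0.1615  0.3194] turn [-0.0008 -0.     -0.0002]
[580   0  52  18 502] [610.7   5.7] mean [1.0128 1.536 ] mid [1.022  1.5212] rect [245. 110.] yaw 0.649
[374 201  22  41  54] [382.9 222.9] mean [0.7269 0.1408] mid [0.7262 0.1493] rect [  6. 141.] yaw 1.661
[218 259  17  20 124] [225.8 269.8] mean [ 0.4612 -0.2048] mid [ 0.4586 -0.2042] rect [18. 60.] yaw -0.292
[248 319  19  18 112] [257.2 327.2] mean [ 0.6196 -0.2794] mid [ 0.6197 -0.279 ] rect [13. 55.] yaw -0.142
[175 325  34  32 369] [191.8 340.6] mean [ 0.5098 -0.3959] mid [ 0.5085 -0.3959] rect [23. 98.] yaw -0.112
[431 181   6  19  81] [433.4 189.6] mean [ 0.6193 -0.2778] mid [ 0.6179 -0.2786] rect [14. 55.] yaw 3.003
[ 12 205  17  13  44] [ 19.6 211.8] mean [0.5291 0.9426] mid [0.5298 0.9425] rect [19. 52.] yaw 2.102
[  5 235  23  21 101] [ 13.7 245.7] mean [0.4288 0.9417] mid [0.4308 0.9401] rect [79. 51.] yaw -2.169
[403 235  10  27 162] [407.7 248.3] mean [ 0.4478 -0.2002] mid [ 0.4492 -0.2005] rect [17. 75.] yaw 2.941
[309 248  28  28 623] [322.2 261.5] mean [0.4052 0.0407] mid [0.4055 0.04  ] rect [75. 76.] yaw -2.272
```

View pics/c.png

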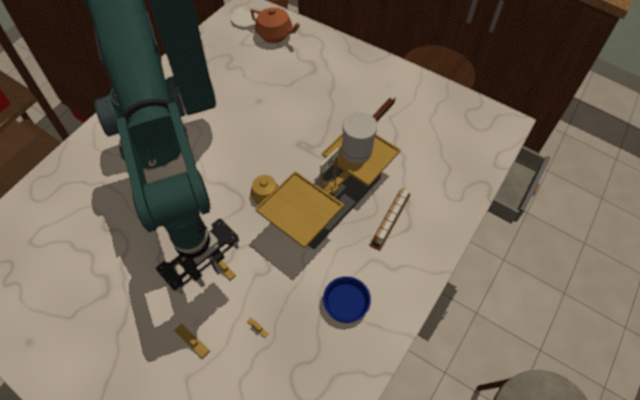

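Big weight is back on the table (pixel 192,341), pan empty and up. Go grasp the middle weight.

Call:
servo_tool:
  targets: "0.4 -0.1 0.07 0.03 0 0 0;0.4 -0.2 0.15 0.06 0 0 0;0.4 -0.218 0.161 0.1 0 0 0;0.4 -0.218 0.161 0.16 0 0 0;0.4 -0.218 0.161 0.18 0 0 0;0.4 -0.218 0.161 0.18 0 0 0"

```text
time: 11.07
tool_pos: [0.4495, -0.2047, 0.0452]
ee_rot: [3.14, 0.0, -1.781]
wrist_force: [0.1, 0.2, 0.4]
width: 0.0378
```

Run:
```python
from h import *
print(pose()[:2]);delta([.450,-.202,.013],-.21-np.pi/2)
```

```text
(array([ 0.44950232, -0.20468612,  0.0452074 ]), array([ 3.13958575e+00,  1.97300874e-04, -1.78087056e+00]))
shift [-0.0109  0.      0.1288] turn [ 0.0006  0.0001 -0.    ]
```

Call:
servo_tool:
  targets: "0.4 -0.01 0 0.06 0 0 0;0.4 -0.01 0 0.115 0 0 0;0.4 -0.01 0 0.128 0 0 0;0.2 -0.01 0 0.128 0 0 0;0 -0.01 0 0.128 0 0 0;0 -0.01 0 0.128 0 0 0;0 -0.01 0 0.128 0 0 0;0 -0.01 0 0.128 0 0 0"

```text
time: 11.73
tool_pos: [0.4512, -0.2025, 0.0155]
ee_rot: [-3.14, -0.001, -1.781]
wrist_force: [-0.5, -1.2, 1.6]
width: 0.0116
```

Run:
```python
from h import *
print(pose()[:2]);delta([.550,-.045,.172],-.103-np.pi/2)
```

```text
(array([ 0.45123242, -0.20245772,  0.01553267]), array([-3.13952237e+00, -7.77436431e-04, -1.78069815e+00]))
shift [-0.6978 -0.2565 -0.6259] turn [-0.0006 -0.0003 -0.034 ]
```

Call:
servo_tool:
  targets: "0 0 0 -0.12 0 0 0;0 0 0 -0.27 0 0 0;0 0 0 -0.42 0 0 0;0 -0.08 -0.03 -0.56 0 0 -0.01;0 -0.2 -0.08 -0.63 0 0 -0.02;0 -0.33 -0.13 -0.63 0 0 -0.034;0 -0.47 -0.18 -0.63 0 0 -0.034;0 -0.6 -0.23 -0.63 0 0 -0.034;0 -0.69 -0.255 -0.63 0 0 -0.034;0 -0.698 -0.257 -0.63 0 0 -0.034;0 -0.698 -0.257 -0.63 0 0 -0.034"

```text
time: 12.65
tool_pos: [0.5496, -0.0435, 0.1714]
ee_rot: [3.14, -0.0, -1.671]
wrist_force: [-0.9, 0.1, -3.1]
width: 0.0116
```

Run:
```python
from h import *
print(pose()[:2],pose()[2]['width']);delta([.550,-.045,.1205],-.103-np.pi/2)
```

```text
(array([ 0.54962463, -0.04345429,  0.17142101]), array([ 3.14030952e+00, -4.12939562e-04, -1.67099117e+00])) 0.011598031431174214
shift [ 0.0059 -0.0024  0.2037] turn [ 0.0004 -0.0001  0.0009]
```

Call:
servo_tool:
  targets: "0 0 0 0.05 0 0 0;0 0 0 0.1 0 0 0;0 0 0 0.125 0 0 0;0 0 0 0.14 0 0 0;0 0 0 0.155 0 0 0;0 0 0 0.168 0 0 0;0 0 0 0.172 0 0 0;0 0 0 0.172 0 0 0;0 0 0 0.172 0 0 0"

```text
time: 13.4
tool_pos: [0.5499, -0.0449, 0.1294]
ee_rot: [-3.141, -0.0, -1.674]
wrist_force: [-0.6, -0.0, -0.1]
width: 0.0116
```

Call:
servo_tool:
  targets: "0.1 0 0 0 0 0 0;0.2 0 0 0 0 0 0;0.35 0 0 0 0 0 0;0.35 0 0 -0.02 0 0 0;0.35 0 0 -0.1 0 0 0;0.35 0 0 -0.2 0 0 0;0.35 0.1 0 -0.24 0 0 0;0.35 0.25 -0.03 -0.24 0 0 0;0.35 0.4 -0.1 -0.24 0 0 0;0.35 0.55 -0.17 -0.24 0 0 0;0.35 0.7 -0.24 -0.24 0 0 0;0.35 0.8 -0.28 -0.2 0 0 0"

```text
time: 14.4
tool_pos: [0.6005, -0.2548, 0.1814]
ee_rot: [-3.136, -0.003, -1.676]
wrist_force: [0.3, 0.6, -0.3]
width: 0.0326
```

```bash
python3 edge.py; python3 look.py d
python3 - <<'E'
from h import *
delta([.619,-.2785,.05],-.14-np.pi/2)
E
```

```text
w -y 29 mm 9.2 iqr [8.9 9.8] tilt -0.059
w +x 29 mm 8.0 iqr [5.3 8.9] tilt -0.068
w -x 10 mm 9.2 iqr [8.5 9.5] tilt -0.06
t +y 24 mm 7.9 iqr [6.9 8.3] tilt -0.07
t +x 29 mm 6.5 iqr [4.8 8.1] tilt -0.08
t -x 29 mm 8.7 iqr [8.4 9.8] tilt -0.063
(array([ 0.59938765, -0.25837144,  0.17667575]), array([-3.14157397, -0.0036967 , -1.67960323]))
shift [ 0.096  -0.0947  0.5084] turn [0.0009 0.0004 0.0109]
```

View pics/d_scene.png

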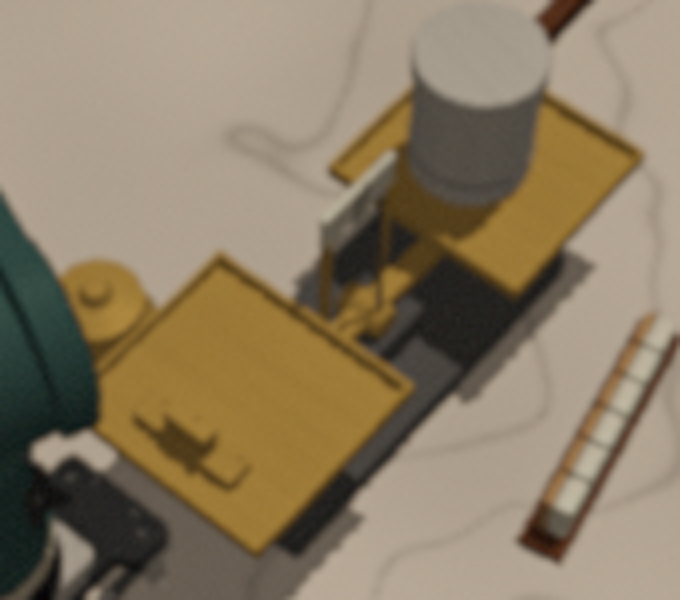

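Call:
servo_tool:
  targets: "0.35 0.05 -0.05 0.12 0 0 0.01;0.35 0.096 -0.095 0.26 0 0 0.01;0.35 0.096 -0.095 0.38 0 0 0.01;0.35 0.096 -0.095 0.46 0 0 0.01;0.35 0.096 -0.095 0.51 0 0 0.01;0.35 0.096 -0.095 0.51 0 0 0.01;0.35 0.096 -0.095 0.51 0 0 0.01"

```text
time: 15.13
tool_pos: [0.6202, -0.276, 0.0523]
ee_rot: [-3.141, 0.0, -1.704]
wrist_force: [-0.5, 0.6, 0.6]
width: 0.0329
```

Run:
```python
from h import *
print(pose()[:2]);delta([.619,-.2785,.010],-.14-np.pi/2)
```

```text
(array([ 0.62021903, -0.27603229,  0.05229623]), array([-3.14113959e+00,  7.71820815e-05, -1.70393378e+00]))
shift [0.0104 0.0036 0.1692] turn [-0.0001  0.      0.0022]
```

Call:
servo_tool:
  targets: "0.35 0.01 0 0.08 0 0 0.002;0.35 0.01 0 0.145 0 0 0.002;0.35 0.01 0 0.165 0 0 0.002;0.2 0.01 0 0.165 0 0 0.002;0 0.01 0 0.165 0 0 0.002;0 0.01 0 0.165 0 0 0.002;0 0.01 0 0.165 0 0 0.002;0 0.01 0 0.165 0 0 0.002"

```text
time: 15.8
tool_pos: [0.6208, -0.28, 0.0126]
ee_rot: [-3.138, -0.001, -1.711]
wrist_force: [0.4, 0.7, 4.8]
width: 0.0115
```

Run:
```python
from h import *
print(pose()[:2]);delta([.5563,.02,.175],-.103-np.pi/2)
```

```text
(array([ 0.62084791, -0.28001837,  0.01257844]), array([-3.13800123e+00, -1.09938922e-03, -1.71137659e+00]))
shift [-1.1513  0.4215 -0.6525] turn [-0.0011 -0.0004 -0.012 ]
```

Call:
servo_tool:
  targets: "0 0 0 -0.12 0 0 0;0 0 0 -0.27 0 0 0;0 -0.03 0 -0.42 0 0 -0.005;0 -0.12 0.04 -0.56 0 0 -0.012;0 -0.24 0.09 -0.65 0 0 -0.012;0 -0.38 0.14 -0.66 0 0 -0.012;0 -0.53 0.19 -0.66 0 0 -0.012;0 -0.68 0.25 -0.66 0 0 -0.012;0 -0.82 0.3 -0.66 0 0 -0.012;0 -0.94 0.34 -0.66 0 0 -0.012;0 -0.99 0.36 -0.66 0 0 -0.012;0 -0.99 0.36 -0.66 0 0 -0.012"

```text
time: 16.8
tool_pos: [0.5646, -0.0191, 0.1757]
ee_rot: [-3.141, 0.001, -1.67]
wrist_force: [-0.1, -0.6, -1.4]
width: 0.0116
```

Run:
```python
from h import *
print(pose()[:2]);delta([.5563,.02,.17],-.103-np.pi/2);delta([.5563,.02,.12],-.103-np.pi/2)
```

```text
(array([ 0.5645523 , -0.01911469,  0.17574416]), array([-3.14111447e+00,  5.19751302e-04, -1.66952383e+00]))
shift [-0.1524  0.0483  0.023 ] turn [-0.0002  0.0002  0.0014]
shift [-0.1523  0.0484  0.223 ] turn [-0.0002  0.0002  0.0014]
```

Call:
servo_tool:
  targets: "0 -0.1 0.03 0 0 0 0;0 -0.153 0.048 0.02 0 0 0;0 -0.153 0.048 0.08 0 0 0;0 -0.153 0.048 0.13 0 0 0;0 -0.153 0.048 0.165 0 0 0;0 -0.153 0.048 0.18 0 0 0;0 -0.153 0.048 0.195 0 0 0;0 -0.153 0.048 0.21 0 0 0;0 -0.153 0.048 0.218 0 0 0;0 -0.153 0.048 0.218 0 0 0;0 -0.153 0.048 0.218 0 0 0"

```text
time: 17.72
tool_pos: [0.5575, 0.0172, 0.1212]
ee_rot: [-3.141, -0.0, -1.674]
wrist_force: [-1.3, 0.3, 0.1]
width: 0.0118
```

Call:
servo_tool:
  targets: "0.1 0 0 0 0 0 0;0.2 0 0 0 0 0 0;0.35 0 0 0 0 0 0;0.35 0 0 -0.02 0 0 0;0.35 0 0 -0.1 0 0 0;0.35 0 0 -0.22 0 0 0;0.35 0.1 0 -0.32 0 0 0;0.35 0.25 0.05 -0.34 0 0 0;0.35 0.4 0.12 -0.34 0 0 0;0.35 0.55 0.2 -0.34 0 0 0;0.35 0.7 0.28 -0.34 0 0 0;0.35 0.85 0.36 -0.34 0 0 0"

```text
time: 18.72
tool_pos: [0.4461, -0.1838, 0.2065]
ee_rot: [-3.14, -0.001, -1.673]
wrist_force: [1.4, -0.2, 0.2]
width: 0.0333
```

Call:
servo_tool:
  targets: "0.35 0.1 0.05 0 0 0 0;0.35 0.2 0.1 0 0 0 0;0.35 0.2 0.1 0 0 0 0;0.35 0.2 0.1 0 0 0 0;0.35 0.2 0.1 0 0 0 0;0.35 0.2 0.1 0 0 0 0;0.35 0.2 0.1 0 0 0 0;0.35 0.2 0.1 0 0 0 0"

```text
time: 19.38
tool_pos: [0.4177, -0.2289, 0.2057]
ee_rot: [-3.142, 0.0, -1.672]
wrist_force: [-0.3, -0.3, -0.4]
width: 0.0326
```

```bash
python3 edge.py;python3 edge.py; python3 look.py e
```

```text
w -y 29 mm 16.7 iqr [15.8 17.2] tilt -0.002
w +x 29 mm 13.0 iqr [12.7 16.6] tilt -0.03
w -x 10 mm 15.4 iqr [14.2 16.2] tilt -0.012
t +y 20 mm 13.7 iqr [13.1 13.8] tilt -0.025
t +x 29 mm 13.1 iqr [12.8 13.8] tilt -0.029
t -x 29 mm 13.8 iqr [12.2 15.1] tilt -0.024
w -y 29 mm 16.6 iqr [15.9 17.2] tilt -0.002
w +x 29 mm 13.3 iqr [12.7 16.7] tilt -0.028
w -x 10 mm 15.3 iqr [14.2 16.2] tilt -0.012
t +y 21 mm 13.6 iqr [13.2 13.8] tilt -0.025
t +x 29 mm 12.9 iqr [12.7 13.6] tilt -0.031
t -x 29 mm 13.7 iqr [11.9 15. ] tilt -0.024
(array([ 0.41755167, -0.22915282,  0.20566417]), array([ 3.14150015e+00,  4.06557221e-05, -1.67230446e+00]))
```

View pics/e_scene.png

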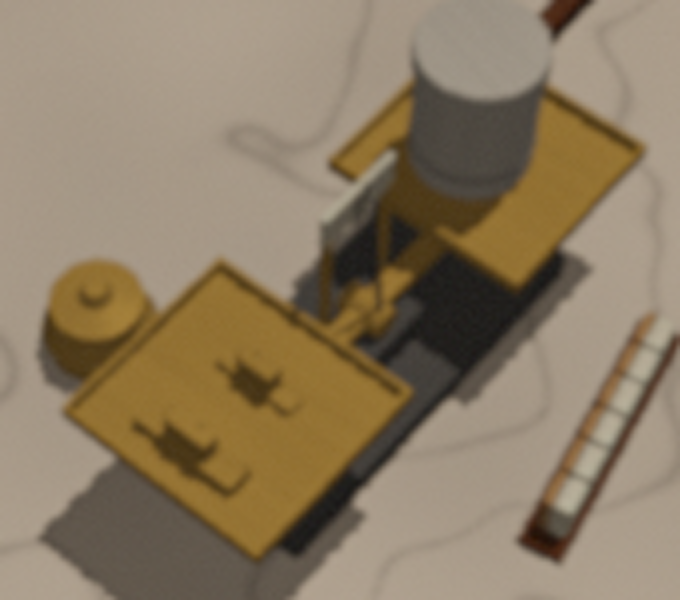

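View pics/etop.png

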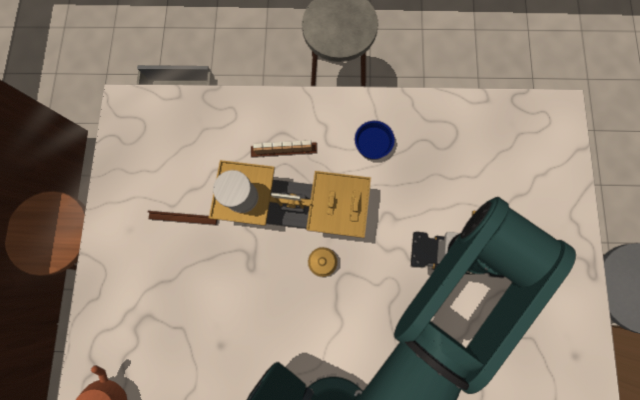

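Run:
```python
from h import *
o=get_obs();print(o['time'],o['qvel'].round(3));print(robot.close_job())
```

```text
19.5833 [-0.007 -0.     0.001  0.001  0.    -0.002]
the job is handed in; nothing more can be done
None
```

I handed the job in at 19.6 s with the 200 g and 100 g weights in the pan and the 400 g weight back on the table. No verdict was reported.

- **Choosing the weights:** I set the 400 g weight in the pan first, which tilted the beam to about +0.03 rad. The 200 g weight alone gave about -0.067 rad. Together these put the tin at roughly 335 g, so 300 g is the closest match.
- **Final tilt:** The last pictures show the beam at rest at about -0.02 rad. The six pan edges I used gave values from -0.002 to -0.031, and two of them are close to the 0.032 limit. The earlier readings also predict about -0.017, and going from 200 g to 400 g moved the beam by the 0.10 rad expected, so the scale of my readings is right.
- **Disagreeing check:** My first method, image correlation, disagreed with the edges and scattered widely. It put the 400 g state at about +0.008 rad from the tin and -0.05 to -0.13 from the pan. I set it aside because the still background in its windows biased it.
- **Everything else:** The tin stands in its pan and both weights lie inside the rim. The ashtray, incense holder, pusher and tiles look unmoved, and the arm is clear of everything.

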